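# Balance a stone with a ring weight and a sliding poise

## Robot

A 6-joint arm with a two-finger parallel gripper is mounted at the origin on a cart in front of the work surface, level with it; the furniture and walls round the work are solid. World frame = base frame: x ahead of the robot, y to its left, z up, the work surface at z = 0. Lengths are in m, angles in rad, forces in N, time in s.
With the tool pointing down it reaches from about 0.35 to 0.85 m from the base axis. Payload 8.1 kg.
Tool frame: the origin (TCP) lies at the very end of the fingers, on their centre line; the grasp point (between the pads) lies 19 mm behind it; z points along the fingers, y is the line along which they close (so a half turn about z gives the same grasp; the last joint's range is limited). The gripper opens to 93 mm and grips with 3 to 60 N. Pads are 15 mm wide; open, the fingers measure 128 mm over their backs; the gripper's body (75 mm by 188 mm) begins 65 mm behind the grasp point.
Start: joints at [-1.26, 0.13, 1.488, -0, 1.523, -0.085], TCP at [0.231, -0.554, 0.219] pointing down, gripper open.
Joint ranges: [-2.96, 2.96], [-0.89, 2.26], [0.02, 2.5], [-1.34, 4.48], [0, 2.73], [-2.66, 2.66]. Speed limits (rad/s): [2.39, 2.39, 2.79, 3.14, 3.14, 3.14].

## Interface

Orientations are given as a rotation vector (axis times angle).
In Python, from rig import read_state, capture, job_done gives the robot as it stands. The module is installed in compiled form; this text tells all that it offers.
- The arm moves only by the shell command python3 -m handwheel 'ROWS' [FORCE]. ROWS is JSON, a list of rows, each a list of 7 numbers: the turn, a rotation vector about the tool's x, y, z each as a share of 1.5 rad, from -1 to 1, then the shift along the tool's x, y, z each as a share of 15 cm, from -1 to 1, then the closure, from 0 (fully open) to 1 (shut). A call has 1 to 20 rows; each row is the pose to reach, as a shift and turn from the pose commanded when the call began, along the tool's axes at that moment; what a row does not reach only later rows make up. A row lasts 1/12 s, in which the tool goes at most 41.7 mm and 7.16 degrees, less where a joint would pass 70% of its speed; a pose out of reach is approached as far as the arm can. A call with a number of a shift or a turn outside -1 to 1 is refused whole. A call with a gripper value outside its range is refused whole. The fingers move at their own pace and stop on an object; FORCE is the grip in N (left out, the last holds). Time passes only in rows, so rows that repeat a pose let the fingers close. It gives the time, the measured TCP pose, the force, the opening and the grip force at its end, in the units of the state.
- read_state(): the state, without advancing time (a new reading comes with each control period).
- capture(name): name is "scene" or "top" or "wrist"; returns a dict with "image" (400x640x3 uint8, blue, green, red), "z_map" (400x640 float32, m along the optical axis (not along the pixel's ray), 0 where there is no reading), "intrinsics" (3x3 intrinsics, pixels), "rvec" (rotation vector, rad) and "tvec" (3), from world to camera coordinates, as OpenCV has them. Camera axes: x right, y down, z forward; pixel columns grow to the right and rows downward; lengths in m; the calibration is good to about 2 mm. A picture is of the moment at which its call begins.
- job_done(): hands the job in; it is judged then, once.
The state is a dict: "clock": time; "q": joint angles; "qd": joint speeds; "joint_torque": joint torques, N m; "ee_pos": TCP position; "tcp_rot": TCP orientation; "contact_force": force on the tool from outside, world axes, zero at the start; "ft_torque": the same for the moment, N m; "width": finger opening in m; "grip_force": force on a finger pad.
Only numpy, scipy, OpenCV 4.12 (cv2) and the standard library are available. Lean on these libraries where they do the work, as an engineer would, in place of code of your own. Each camera call takes 0.05 s, during which the arm holds its last target. There are 200 camera calls.

## Task

Weigh the ochre stone on the beam balance: thread the dark ring weight onto the spindle (find its tip by feel) of the empty pan so that it sits flat on the pan, lowering it gently (never press it on the pan or spindle with more than about 15 N) and letting it go; then pinch the black knob lightly (well under 20 N) and slide the brass poise along the beam until the beam floats level by itself, both ends free. Leave the stone in its tray untouched and do not disturb the grey bowl, tape roll and red pebble lying about.

Things in the scene. Friction and masses are not known exactly. Their poses are not given: they have to be found in the camera images.
- balance: Beam balance, its green stand fixed to the bench (foot 80 x 120 mm). Origin on the bench under the pivot; y runs along the beam to the stone's end. The beam (178 x 12 mm, 14 mm high) turns on a pivot 160 mm above the origin and carries the steel stone tray at y = +120 mm and the weight pan at y = -120 mm, all one rigid piece. A red pointer hangs before a white plate on the -x side
- beam (a joint): beam tilt, rad: 0 = level, negative = stone end down (at first), positive = weight end down; stops at -0.07 and +0.07 (pans 8 mm up or down). A weak spring and damper act: between the stops the free beam settles in about 1.5 s at a tilt of about 0.004 rad per mm that the poise is off balance. Between the stops the pan yields to under 3 N; at a stop it is rigid
- pan_floor (a point): centre of the upper face of the flat round weight pan (62 mm across), 150 mm above the bench when level. Axes as the beam's: x across it, y along it to the stone, z up. The brass spindle (13 mm thick, 35 mm high, blunt) is clamped upright in a slot across the pan: it stands anywhere from -6 to +6 mm in x from this point, 0 in y, differently each time; this reading does not show it, so feel for it
- spindle_top (a point): point 35 mm above pan_floor along z: the height of the spindle's tip. The tip itself may be up to 6 mm off it in x (see pan_floor). A ring that rests on the tip carries the beam down with it; when the hole meets the tip, the pan springs back up
- ring_weight: dark steel ring weight, a loose upright cylinder 40 mm across and 30 mm high, 0.24 kg, with a 15 mm hole through its axis. Origin at the centre of its underside, z up along the hole. Grasp across its outside from above
- ochre_stone: ochre rough stone, 44 x 52 x 60 mm, loose in the stone tray; its exact mass is unknown (0.20 to 0.28 kg). Origin at the centre of its underside
- tray_floor (a point): centre of the inner floor of the round stone tray (82 mm across the rim, rim 8 mm above the floor)
- poise (a joint): position of the brass sliding poise along the beam in m: 0 = nearest the stone, 0.10 = nearest the weight pan; 0.05 puts it over the pivot. It starts near 0. It stays where it is left and slides with about 2.5 N of friction. It weighs 0.16 kg. With the ring weight on its pan the balance point lies somewhere from 0.01 to 0.09
- knob_top (a point): centre of the top face of the black round knob on the poise: 16 mm thick, 24 mm high, upright on the beam, 42.5 mm above the beam's centre line. Under the knob the brass body (26 x 24 mm) straddles the beam. Axes as the beam's, y along it
- grey_bowl: small grey bowl, 84 mm across, 38 mm high, standing to the right at the back: leave it alone. Origin under its centre. (Behind it a wall shelf overhangs the bench: its front edge is 0.62 m ahead of the robot base, its underside 0.47 m above the bench, with pots on it)
- tape_roll: roll of cream paper tape lying flat at the back, 57 mm across, 19 mm high: leave it alone. Origin under its centre
- red_pebble: smooth red pebble, 34 x 44 x 26 mm, on the bench in front of the balance: leave it alone. Origin under its centre

How it is judged:
On the way:
1. the ring weight sits flat on the weight pan round its spindle, let go (horizontal distance between ring_weight and pan_floor below 0.01 m and z of ring_weight in the frame of pan_floor below 0.003 m and contact force between the fingers and ring_weight below 0.1 N), for 0.2 s.
At the end, for the whole second after the job is handed in: The ring weight sits flat on the pan round the spindle (its underside's centre within 10 mm sideways of pan_floor and under 3 mm above it), the stone is still in its tray (within 20 mm of the tray's centre), and the beam floats at rest, level within 0.025 rad (3 mm at the pans) (horizontal distance between ring_weight and pan_floor below 0.01 m and z of ring_weight in the frame of pan_floor below 0.003 m and value of joint beam between -0.025 and 0.025 rad and velocity of joint beam between -0.03 and 0.03 rad/s and distance between ochre_stone and tray_floor below 0.02 m); the robot touches nothing.
It fails at once if the ring weight is pressed on the weight pan or its spindle with more than 15 N (contact force between ring_weight and balance above 15 N).
It fails at once if the stone is touched by the robot (contact force between any of the fingers, the arm and ochre_stone above 1 N).
It fails at once if the fingers squeeze or push the balance hard (more than 45 N, both fingers added up) (contact force between the fingers and balance above 45 N).
It fails at once if the grey bowl, tape roll or red pebble is moved more than 30 mm (distance of any of grey_bowl, tape_roll, red_pebble from where it was at the start of the episode above 0.03 m).
It also fails if it takes over 67 s, if anything falls off the work surface, if the arm or the gripper's body presses on something with over 40 N, if the wrist force passes 120 N, or if a joint passes its speed limit or range.

## Working session

There is one attempt and no reset: what is moved stays moved. The work goes in short steps, Python scripts to look and compute and a shell command to move; the robot and the scene stay as the last step left them, time stands still between calls to the robot, and variables do not carry over. Pictures are saved under pics/ and viewed, at most 10 in all, crops included, and the job is handed in when it is done.

```bash
mkdir -p pics; cat > h.py <<'E'
import numpy as np, cv2
from rig import read_state, capture, job_done
def cloud(c):
    z=c["z_map"]; K=np.array(c["intrinsics"]); R=cv2.Rodrigues(np.array(c["rvec"],float))[0]; t=np.array(c["tvec"],float).ravel()
    v,u=np.indices(z.shape)
    P=np.stack([(u-K[0,2])/K[0,0]*z,(v-K[1,2])/K[1,1]*z,z],-1)
    W=(P-t)@R
    W[z<=0]=np.nan
    return W
E
python3 - <<'E'
from h import *
s=read_state(); print({k:np.round(v,3).tolist() for k,v in s.items()})
for n in("scene","top"):
    c=capture(n); cv2.imwrite(f"pics/{n}0.png",c["image"]); np.savez(f"{n}0.npz",**c)
    R=cv2.Rodrigues(np.array(c["rvec"],float))[0]; print(n,(-R.T@np.array(c["tvec"]).ravel()).round(3),np.array(c["intrinsics"]).round(1).tolist())
E
```

```text
{'clock': 0.0, 'q': [-1.26, 0.131, 1.489, 0.0, 1.523, -0.085], 'qd': [0.001, -0.0, -0.001, -0.0, 0.0, -0.0], 'joint_torque': [-0.001, -55.985, -49.175, 0.077, 0.036, -0.0], 'ee_pos': [0.231, -0.553, 0.218], 'tcp_rot': [-3.078, -0.617, 0.0], 'contact_force': [-0.809, -1.064, -0.439], 'ft_torque': [0.036, 0.013, 0.002], 'grip_force': 0.0, 'width': 0.093}
scene [ 0.385 -0.937  0.582] [[520.3, 0.0, 311.5], [0.0, 520.3, 200.5], [0.0, 0.0, 1.0]]
top [ 0.343 -0.006  0.98 ] [[366.4, 0.0, 319.0], [0.0, 366.4, 198.9], [0.0, 0.0, 1.0]]
```

View pics/scene0.png

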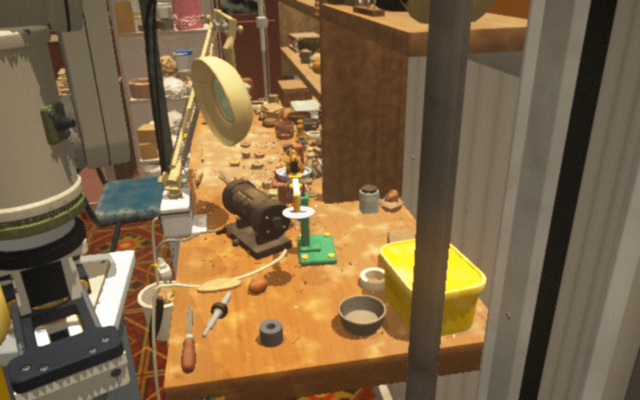

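View pics/top0.png

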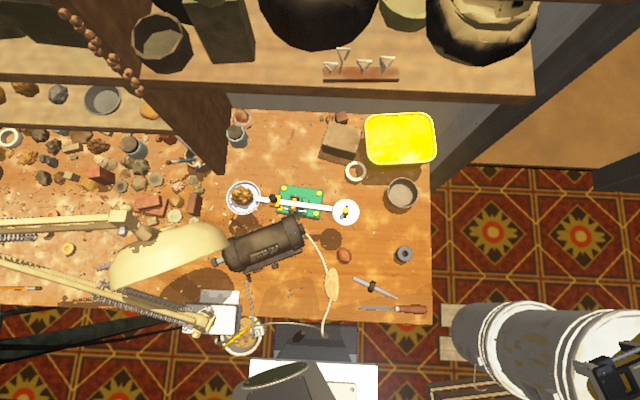

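The scene view shows the ring at (271,332), the pan at (298,212) and a dark motor in front of the balance. The top view shows the ring at (403,254), the pan at (346,212), the tray at (243,197) and the stand at (300,203). Next I'll work out positions.

```bash
python3 - <<'E'
from h import *
c=dict(np.load("top0.npz")); W=cloud(c); im=c["image"]
s=dict(np.load("scene0.npz")); Ws=cloud(s)
def blob(W,m,name):
    P=W[m&np.isfinite(W[...,2])]
    if len(P)<3: print(name,len(P));return
    print(name,len(P),"med",np.median(P,0).round(4),"p2",np.percentile(P,2,0).round(3),"p98",np.percentile(P,98,0).round(3))
def region(W,u,v,r,zlo,zhi):
    m=np.zeros(W.shape[:2],bool); m[v-r:v+r+1,u-r:u+r+1]=1
    return m&(W[...,2]>zlo)&(W[...,2]<zhi)
blob(W,region(W,403,254,14,.02,.04),"ring top")
blob(W,region(W,346,212,17,.13,.17),"pan")
blob(W,region(W,346,212,17,.172,.22),"spindle top")
blob(W,region(W,243,197,20,.13,.17),"tray")
blob(W,region(W,243,197,20,.175,.3),"stone")
blob(W,region(W,300,203,26,.005,.03),"foot")
blob(W,region(W,300,203,40,.16,.18),"beam")
blob(W,region(W,275,200,20,.19,.24),"knob?")
blob(W,region(W,265,240,45,.05,.4),"motor")
blob(W,region(W,402,193,18,.03,.06),"bowl"); blob(W,region(W,355,172,13,.01,.04),"tape"); blob(W,region(W,343,255,10,.01,.04),"pebble")
blob(Ws,region(Ws,271,332,16,.02,.04),"ring top (scene)")
blob(Ws,region(Ws,298,212,18,.13,.17),"pan (scene)")
blob(Ws,region(Ws,298,205,25,.172,.22),"spindle/knob (scene)")
cv2.imwrite("pics/crop1.png",np.hstack([cv2.resize(im[160:275,215:365],(450,345),interpolation=cv2.INTER_CUBIC),cv2.resize(s["image"][150:265,250:365],(345,345),interpolation=cv2.INTER_CUBIC)]))
# highest obstacles over reach region
E
```

```text
ring top 177 med [ 0.4271 -0.2228  0.0311] p2 [ 0.41  -0.241  0.023] p98 [ 0.446 -0.205  0.035]
pan 512 med [ 0.504  -0.0602  0.1602] p2 [ 0.478 -0.087  0.157] p98 [ 0.531 -0.031  0.164]
spindle top 58 med [ 0.503  -0.0541  0.1883] p2 [ 0.496 -0.063  0.173] p98 [ 0.514 -0.021  0.198]
tray 680 med [0.5208 0.1748 0.1459] p2 [0.494 0.135 0.14 ] p98 [0.567 0.216 0.166]
stone 217 med [0.5277 0.1757 0.1864] p2 [0.514 0.158 0.177] p98 [0.544 0.199 0.202]
foot 863 med [0.5699 0.0425 0.0154] p2 [ 0.505 -0.006  0.006] p98 [0.61  0.113 0.025]
beam 555 med [0.5143 0.056  0.1692] p2 [ 0.498 -0.043  0.16 ] p98 [0.532 0.134 0.175]
knob? 47 med [0.5209 0.1037 0.2   ] p2 [0.514 0.097 0.193] p98 [0.528 0.112 0.203]
motor 3894 med [0.4422 0.1328 0.1263] p2 [0.372 0.038 0.095] p98 [0.531 0.214 0.319]
bowl 208 med [ 0.5967 -0.2232  0.0378] p2 [ 0.547 -0.257  0.031] p98 [ 0.628 -0.178  0.042]
tape 215 med [ 0.648  -0.0946  0.0202] p2 [ 0.62  -0.123  0.012] p98 [ 0.677 -0.066  0.024]
pebble 165 med [ 0.4172 -0.0678  0.0229] p2 [ 0.401 -0.086  0.015] p98 [ 0.436 -0.052  0.028]
ring top (scene) 379 med [ 0.425  -0.2265  0.0298] p2 [ 0.407 -0.241  0.021] p98 [ 0.443 -0.204  0.032]
pan (scene) 415 med [ 0.5054 -0.0582  0.1592] p2 [ 0.476 -0.086  0.132] p98 [0.536 0.064 0.168]
spindle/knob (scene) 103 med [ 0.5002 -0.0592  0.183 ] p2 [ 0.494 -0.063  0.172] p98 [0.529 0.063 0.196]
```

View pics/crop1.png

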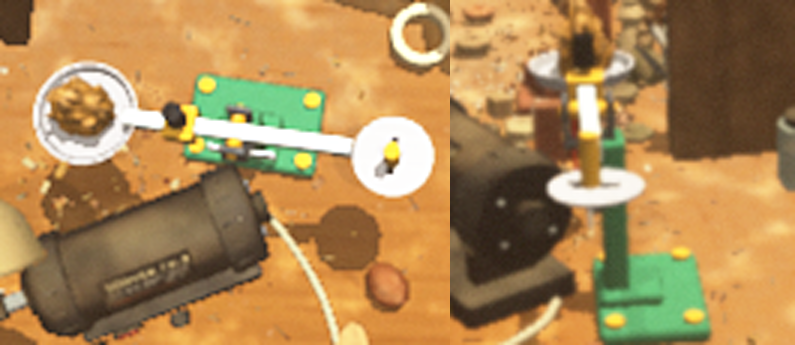

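Both crops agree: the weight pan is high (stone end down), the poise and knob sit near the stone at crop (173,113), and the spindle is near the pan centre at (390,152). Next come circle fits and the clearance heights.

```bash
cat >> h.py <<'E'
def ray_plane(c,uv,z):
    K=np.array(c["intrinsics"]); R=cv2.Rodrigues(np.array(c["rvec"],float))[0]; t=np.array(c["tvec"],float).ravel()
    C=-R.T@t; d=np.c_[(np.array(uv,float)-[K[0,2],K[1,2]])/[K[0,0],K[1,1]],np.ones(len(uv))]@R
    return C+d*((z-C[2])/d[:,2])[:,None]
def disc(c,m,z):
    cs=cv2.findContours(m.astype(np.uint8),cv2.RETR_EXTERNAL,cv2.CHAIN_APPROX_NONE)[0]
    k=cv2.convexHull(max(cs,key=cv2.contourArea))[:,0]
    P=ray_plane(c,k,z); e=cv2.fitEllipse((P[:,:2]*1e4).astype(np.float32))
    return np.array(e[0])/1e4,np.array(e[1])/1e4
E
python3 - <<'E'
from h import *
for n,boxes in (("top",{"pan":(346,212,18,.1584,.150,.168),"tray":(243,197,21,.145,.137,.157),"ring":(403,254,13,.03,.024,.04)}),("scene",{"pan":(298,212,19,.1584,.150,.168),"ring":(271,327,18,.03,.024,.04)})):
    c=dict(np.load(n+"0.npz")); W=cloud(c)
    for k,(u,v,r,z,a,b) in boxes.items():
        m=np.zeros(W.shape[:2],bool); m[v-r:v+r+1,u-r:u+r+1]=1; m&=(W[...,2]>a)&(W[...,2]<b)
        print(n,k,m.sum(),*disc(c,m,z))
c=dict(np.load("top0.npz")); W=cloud(c)
P=W[(W[...,2]>.162)&(W[...,2]<.176)]; P=P[(P[:,1]>-.03)&(P[:,1]<.09)&(abs(P[:,0]-.513)<.02)]
print("beam line x=a+b*y",np.polyfit(P[:,1],P[:,0],1)[::-1])
# height map of max z on 4cm grid
Q=np.concatenate([W.reshape(-1,3),cloud(dict(np.load("scene0.npz"))).reshape(-1,3)]);Q=Q[np.isfinite(Q[:,2])]
xs=np.arange(.3,.76,.04); ys=np.arange(.32,-.37,-.04); print("cols y",ys.round(2))
for x in xs[::-1]:
    print("%.2f"%x,[int(1000*Q[(abs(Q[:,0]-x)<.02)&(abs(Q[:,1]-y)<.02)][:,2].max(initial=0)) for y in ys])
E
```

```text
top pan 511 [ 0.50505376 -0.05615034] [0.05866104 0.07068635]
top tray 572 [0.53069536 0.17769087] [0.07963489 0.08602659]
top ring 172 [ 0.42776045 -0.22269431] [0.03885824 0.04008   ]
scene pan 312 [ 0.50249814 -0.05745436] [0.05621805 0.0595975 ]
scene ring 323 [ 0.424975   -0.22440559] [0.0400654  0.04793798]
beam line x=a+b*y [0.5101568  0.09586924]
cols y [ 0.32  0.28  0.24  0.2   0.16  0.12  0.08  0.04  0.   -0.04 -0.08 -0.12
 -0.16 -0.2  -0.24 -0.28 -0.32 -0.36]
0.74 [0, 536, 507, 65, 5, 508, 507, 6, 71, 72, 556, 522, 522, 529, 552, 557, 504, 544]
0.70 [2, 582, 567, 579, 505, 591, 593, 507, 514, 599, 578, 581, 605, 103, 607, 584, 506, 0]
0.66 [491, 628, 547, 548, 629, 632, 598, 609, 610, 606, 547, 568, 606, 608, 609, 580, 658, 542]
0.62 [492, 657, 575, 547, 508, 627, 507, 507, 570, 571, 553, 518, 569, 670, 672, 675, 673, 633]
0.58 [673, 6, 8, 151, 155, 21, 24, 25, 23, 11, 5, 5, 42, 41, 41, 6, 0, 0]
0.54 [59, 14, 9, 203, 202, 202, 201, 175, 24, 162, 163, 6, 7, 41, 42, 7, 0, 0]
0.50 [58, 12, 147, 192, 186, 203, 200, 174, 178, 197, 197, 6, 10, 5, 7, 6, 1, 0]
0.46 [0, 465, 322, 327, 125, 130, 134, 136, 11, 161, 163, 7, 9, 32, 33, 9, 0, 0]
0.42 [482, 483, 438, 389, 356, 130, 129, 127, 12, 27, 29, 5, 7, 35, 34, 5, 0, 0]
0.38 [396, 472, 428, 399, 368, 121, 25, 6, 11, 14, 24, 20, 5, 6, 6, 7, 0, 0]
0.34 [398, 407, 408, 400, 23, 5, 6, 11, 8, 13, 25, 34, 35, 24, 5, 5, 1, 0]
0.30 [381, 194, 133, 82, 26, 5, 8, 5, 6, 13, 6, 18, 22, 23, 27, 27, 0, 0]
```

```bash
cat >> h.py <<'E'
from scipy.spatial.transform import Rotation as Ro
YAW=np.deg2rad(-5.5)   # balance yaw
def Rt(beta,tilt=0.):
    """tool down, tool y at heading beta (world); tilt: beam tilt about balance x"""
    y=np.array([np.cos(beta),np.sin(beta),0]); z=np.array([0,0,-1.]); R=np.c_[np.cross(y,z),y,z]
    bx=np.array([np.cos(YAW),np.sin(YAW),0]); return Ro.from_rotvec(tilt*bx).as_matrix()@R
def plan(p,R):
    s=read_state(); R0=Ro.from_rotvec(s["tcp_rot"]).as_matrix(); 
    print("at",np.round(s["ee_pos"],4),"turn",(Ro.from_matrix(R0.T@R).as_rotvec()/1.5).round(3),"shift",(R0.T@(np.array(p)-s["ee_pos"])/.15).round(3),"F",np.round(s["contact_force"],2),"w",round(s["width"],4),"t",s["clock"])
E
python3 -m handwheel '[[0,0,-0.72,1,-0.75,0,0.2],[0,0,-0.72,1,-0.75,0,0.2],[0,0,-0.72,1,-0.75,0,0.2],[0,0,-0.72,1,-0.75,0,0.2],[0,0,-0.72,1,-0.75,0,0.2],[0,0,-0.72,1,-0.75,0,0.2],[0,0,-0.72,1,-0.75,0,0.2],[0,0,-0.72,1,-0.75,0,0.2],[0,0,-0.72,1,-0.75,0,0.2],[0,0,-0.72,1,-0.75,0,0.2],[0,0,-0.72,1,-0.75,0,0.2],[0,0,-0.72,1,-0.75,0,0.2]]' 20
python3 -c "
from h import *
plan([.4265,-.2235,.17],Rt(YAW))"
```

```text
clock: 1.1
ee_pos: [0.3263, -0.3919, 0.2184]
tcp_rot: [-2.327, -2.11, -0.0]
contact_force: [0.3, 0.6, 0.5]
width: 0.0744
grip_force: 0.0
at [ 0.3263 -0.3919  0.2184] turn [-0.    -0.    -0.001] shift [1.183 0.555 0.323] F [0.27 0.57 0.49] w 0.0744 t 1.1
```

```bash
python3 -m handwheel '[[0,0,0,1,0.5,0.2,0.2],[0,0,0,1,0.5,0.2,0.2],[0,0,0,1,0.5,0.2,0.2],[0,0,0,1,0.5,0.2,0.2],[0,0,0,1,0.5,0.2,0.2],[0,0,0,1,0.5,0.2,0.2],[0,0,0,1,0.5,0.2,0.2]]' >/dev/null
python3 - <<'E'
from h import *
c=capture("wrist"); cv2.imwrite("pics/w1.png",c["image"]); W=cloud(c)
plan([.4265,-.2235,.17],Rt(YAW))
m=(W[...,2]>.022)&(W[...,2]<.04)&(abs(W[...,0]-.4265)<.04)&(abs(W[...,1]+.2235)<.04)
print(m.sum()); 
if m.sum()>50:
    print(disc(c,m,.03)); v,u=np.where(m); print(u.mean(),v.mean())
E
```

```text
at [ 0.415  -0.2507  0.1889] turn [ 0.  0. -0.] shift [0.188 0.059 0.126] F [-0.11  0.68  0.01] w 0.0744 t 1.7333
1300
(array([ 0.42549429, -0.22091636]), array([0.03902788, 0.0396938 ]))
333.24692307692305 151.3623076923077
```

View pics/w1.png

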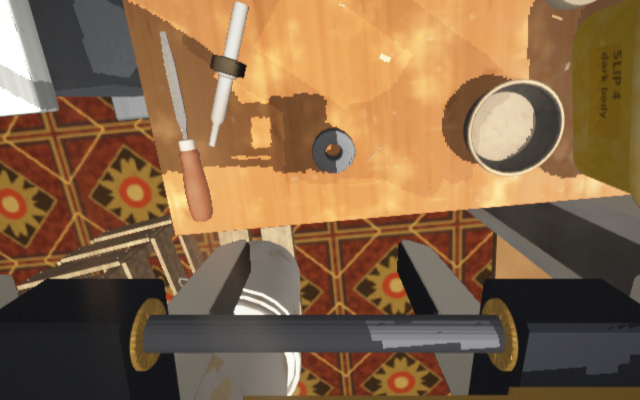

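The wrist view shows the ring at (333,151), 39–40 mm across as expected. I'll go down and grasp it.

```bash
python3 -m handwheel '[[0,0,0,0.197,0.053,0.1,0.2],[0,0,0,0.197,0.053,0.35,0.2],[0,0,0,0.197,0.053,0.6,0.2],[0,0,0,0.197,0.053,0.75,0.2],[0,0,0,0.197,0.053,0.8,0.2],[0,0,0,0.197,0.053,0.8,0.2]]'
python3 -c "
from h import *
plan([.4257,-.222,.006],Rt(YAW))"
```

```text
clock: 2.23
ee_pos: [0.424, -0.2215, 0.0667]
tcp_rot: [-2.324, -2.108, 0.002]
contact_force: [0.1, 0.4, 0.8]
width: 0.0741
grip_force: 0.0
at [ 0.424  -0.2215  0.0667] turn [-0.003 -0.001 -0.001] shift [-0.003  0.013  0.405] F [0.08 0.43 0.8 ] w 0.0741 t 2.2333
```

```bash
python3 -m handwheel '[[0,0,0,0,0.012,0.2,0.2],[0,0,0,0,0.012,0.35,0.2],[0,0,0,0,0.012,0.405,0.2],[0,0,0,0,0.012,0.405,0.2],[0,0,0,0,0.012,0.405,0.7],[0,0,0,0,0.012,0.405,0.7],[0,0,0,0,0.012,0.405,0.7],[0,0,0,0,0.012,0.405,0.7],[0,0,0,0,0.012,0.405,0.7],[0,0,0,0,0.012,0.405,0.7],[0,0,0,0,0.012,0.405,0.7],[0,0,0,0,0.012,0.405,0.7]]' 25
```

```text
clock: 3.23
ee_pos: [0.4281, -0.2215, 0.0085]
tcp_rot: [2.324, 2.113, 0.0]
contact_force: [-1.5, 0.5, 5.1]
width: 0.04
grip_force: 25.0
```

```bash
python3 -m handwheel '[[0,0,0,0,0,-0.1,0.7],[0,0,0,0,0,-0.25,0.7],[0,0,0,0,0,-0.5,0.7],[0,0,0,0,0,-0.75,0.7],[0,0,0,0,0,-1,0.7],[0,0,0,0.2,0.2,-1,0.7],[0,0,0,0.4,0.4,-1,0.7],[0,0,0,0.6,0.4,-1,0.7],[0,0,0,0.6,0.4,-1,0.7],[0,0,0,0.6,0.4,-1,0.7]]'
python3 -c "
from h import *
import time
plan([.5,-.12,.245],Rt(YAW))
c=capture('wrist'); cv2.imwrite('pics/w2.png',c['image'])
plan([.5,-.12,.245],Rt(YAW))
"
```

```text
clock: 4.07
ee_pos: [0.4958, -0.1357, 0.157]
tcp_rot: [-2.32, -2.116, 0.001]
contact_force: [0.3, -1.2, -2.5]
width: 0.0399
grip_force: 25.0
at [ 0.4958 -0.1357  0.157 ] turn [-0.001 -0.     0.003] shift [ 0.107  0.017 -0.587] F [ 0.29 -1.22 -2.46] w 0.0399 t 4.0667
at [ 0.4956 -0.1368  0.1571] turn [-0.001  0.     0.002] shift [ 0.114  0.018 -0.586] F [-1.02  0.5  -1.33] w 0.0402 t 4.1167
```

View pics/w2.png

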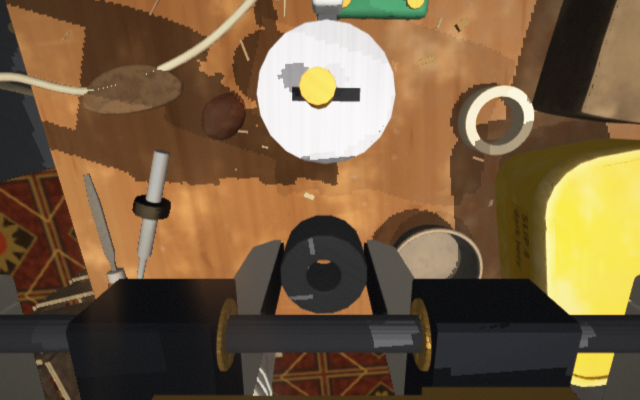

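The wrist view shows the yellow spindle tip at (318,86), left of the slot's middle (326,94). The pan centre is at (326,91) and the held ring at (323,255). I'll measure all of them in this one view.

```bash
cat > meas.py <<'E'
from h import *
c=capture("wrist"); W=cloud(c); im=c["image"]; hsv=cv2.cvtColor(im,cv2.COLOR_BGR2HSV); np.savez("w.npz",**c)
v,u=np.indices(W.shape[:2]); Z=W[...,2]
s=read_state(); p=np.array(s["ee_pos"]); print("tcp",p.round(4))
pan=(hsv[...,1]<60)&(hsv[...,2]>120)&(Z>.148)&(Z<.17)&(v<230)
print("pan z",np.median(Z[pan]),disc(c,pan,float(np.median(Z[pan]))))
tip=(hsv[...,0]>15)&(hsv[...,0]<35)&(hsv[...,1]>120)&(Z>.183)&(Z<.21)&(v<230)&(np.hypot(W[...,0]-.505,W[...,1]+.057)<.03)
zt=float(np.median(Z[tip])); print("tip z",zt,tip.sum(),disc(c,tip,zt))
near=(np.hypot(W[...,0]-p[0],W[...,1]-p[1])<.027)&(Z>p[2]+.005)&(Z<p[2]+.04)&(hsv[...,2]<120)
near[:, :270]=0; near[:,375:]=0
zr=np.percentile(Z[near],80); print("ring top z",zr,near.sum())
top=near&(abs(Z-zr)<.004); print(disc(c,top,float(zr)))
cv2.imwrite("m.png",np.uint8(255*(top|tip|pan)))
E
python3 meas.py
```

```text
tcp [ 0.4955 -0.1375  0.1573]
pan z 0.15827291944529406 (array([ 0.50291455, -0.05799026]), array([0.06054433, 0.06078663]))
tip z 0.19317854754946634 1124 (array([ 0.50011958, -0.05527166]), array([0.01240372, 0.01297938]))
ring top z 0.17895929513279632 6959
(array([ 0.49446504, -0.13474716]), array([0.03866042, 0.04859548]))
```

```bash
python3 - <<'E'
from h import *
c=dict(np.load("w.npz")); W=cloud(c); Z=W[...,2]; im=c["image"]; g=cv2.cvtColor(im,cv2.COLOR_BGR2GRAY)
s=read_state(); p=np.array(s["ee_pos"]); zr=.179
for v in range(205,316,6): print(v,[(int(1000*Z[v,u]) if np.isfinite(Z[v,u]) else -1) for u in range(275,375,6)], g[v,323])
crop=np.hstack([cv2.resize(im[200:320,260:385],None,fx=3,fy=3,interpolation=cv2.INTER_CUBIC),cv2.resize(cv2.convertScaleAbs(im[200:320,260:385],alpha=3),None,fx=3,fy=3)])
cv2.imwrite("pics/ring.png",crop)
K=c["intrinsics"]; print(K)
E
```

```text
205 [0, 0, 0, 0, 0, 0, 0, 0, 0, 0, 0, 0, 1, 0, 0, 0, 1] 135
211 [0, 0, 0, 0, 0, -1, 0, 0, 0, 0, 0, 0, 0, 0, 0, 0, 0] 134
217 [0, 0, 0, 0, 0, 0, 0, 152, 152, 153, 149, 0, 0, 0, -1, 0, 0] 31
223 [1, 0, 1, 0, 0, 156, 159, 162, 162, 162, 160, 156, 150, 0, 0, 0, 0] 30
229 [0, 1, 0, 0, 160, 164, 168, 170, 170, 169, 169, 165, 160, 152, 0, -1, 0] 29
235 [1, 0, 0, 160, 170, 173, 174, 176, 178, 177, 176, 173, 170, 162, 0, 0, 0] 40
241 [157, 0, 151, 170, 176, 177, 179, 177, 178, 177, 177, 179, 177, 171, 158, 0, 158] 51
247 [166, 162, 170, 176, 178, 177, 178, 178, 177, 178, 177, 178, 179, 177, 173, 162, 165] 52
253 [172, 168, 178, 178, 178, 178, 177, 179, 178, 179, 177, 178, 178, 177, 177, 165, 172] 51
259 [178, 168, 178, 179, 178, 179, 178, 178, 177, 178, 178, 177, 178, 178, 178, 164, 176] 68
265 [181, 177, 178, 178, 178, 179, 159, 153, 152, 153, 157, 177, 178, 179, 177, 177, 182] 28
271 [187, 178, 177, 177, 178, 177, 166, 160, 158, 160, 164, 178, 178, 178, 178, 178, 187] 28
277 [191, 178, 179, 178, 179, 177, 169, 166, 165, 165, 170, 178, 177, 177, 177, 177, 187] 32
283 [191, 178, 178, 179, 178, 178, 175, 171, 170, 171, 174, 178, 177, 178, 178, 178, 188] 29
289 [191, 0, 178, 178, 179, 178, 178, 176, 176, 176, 177, 178, 178, 178, 178, -1, 188] 30
295 [192, 0, 178, 178, 177, 178, 178, 178, 178, 178, 178, 178, 178, 179, 178, 0, 190] 49
301 [193, 0, 0, 177, 178, 179, 178, 178, 178, 178, 178, 178, 178, 177, 0, 0, 190] 49
307 [193, 0, 0, 0, 0, 178, 178, 178, 177, 179, 178, 177, 177, 1, 0, 0, 191] 47
313 [0, 0, 0, 0, 0, 0, 0, 178, 177, 178, 0, 0, -1, 0, 0, 0, 0] 96
[[358.25382062   0.         323.44233601]
 [  0.         358.25382062 201.11551679]
 [  0.           0.           1.        ]]
```

View pics/ring.png

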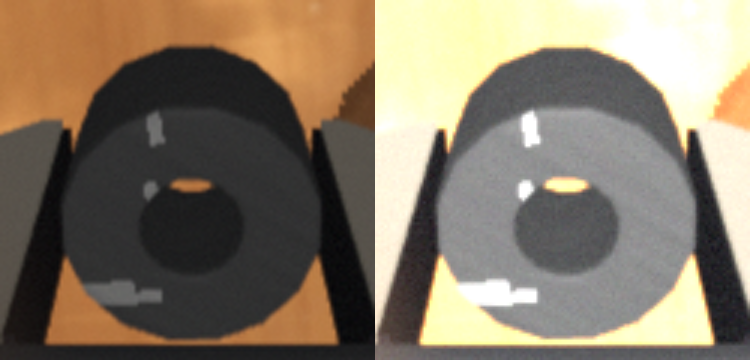

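The crop shows the ring upright in the fingers: top face spans u 281–367, v 236–313 and the hole is at (324,275). Next I'll cast those edges onto the top-face plane.

```bash
python3 - <<'E'
from h import *
c=dict(np.load("w.npz")); z=.1783
P=ray_plane(c,[[280.7,270],[367,270],[324,235.7],[324,313],[306.3,275],[341,275],[323.5,291.5]],z); print(P.round(4))
W=cloud(c); m=(abs(W[...,2]-.178)<.0025); m[:235]=0; m[314:]=0; m[:,:281]=0; m[:,368:]=0
m=cv2.morphologyEx(m.astype(np.uint8),cv2.MORPH_OPEN,np.ones((5,5)))
print(disc(c,m,z)); 
E
```

```text
[[ 0.4759 -0.1317  0.1783]
 [ 0.5141 -0.1353  0.1783]
 [ 0.4966 -0.1172  0.1783]
 [ 0.493  -0.1553  0.1783]
 [ 0.487  -0.1352  0.1783]
 [ 0.5024 -0.1367  0.1783]
 [ 0.4938 -0.1442  0.1783]]
(array([ 0.49460967, -0.13573934]), array([0.03909362, 0.03989834]))
```

```bash
python3 -m handwheel '[[0,-0.047,0,0,0,-0.25,0.7],[0,-0.047,0,0,0,-0.4,0.7],[0,-0.047,0,0.15,-0.016,-0.4,0.7],[0,-0.047,0,0.35,-0.016,-0.4,0.7],[0,-0.047,0,0.5,-0.016,-0.4,0.7],[0,-0.047,0,0.549,-0.016,-0.4,0.7],[0,-0.047,0,0.549,-0.016,-0.4,0.7],[0,-0.047,0,0.549,-0.016,-0.4,0.7],[0,-0.047,0,0.549,-0.016,-0.4,0.7]]'
cat > chk.py <<'E'
from h import *
plan([.501,-.0552,.217],Rt(YAW,-.07))
F=[];P=[]
for i in range(4):
    c=capture("wrist"); s=read_state(); F.append(s["contact_force"]); P.append(s["ee_pos"])
print("F",np.mean(F,0).round(2),"P",np.mean(P,0).round(4), np.std(P,0).round(4))
c=capture("top"); W=cloud(c); u,v,r=346,212,22
def zat(x,y,lo,hi):
    m=(np.hypot(W[...,0]-x,W[...,1]-y)<.03)&(W[...,2]>lo)&(W[...,2]<hi); return m.sum(),np.median(W[m][:,2])
# beam slope: points along the beam/tray
m=(abs(W[...,0]-(.5101+.0959*W[...,1]))<.004)&(W[...,1]>-.01)&(W[...,1]<.085)&(W[...,2]>.15)&(W[...,2]<.185)
print("beam slope n",m.sum(),np.polyfit(W[m][:,1],W[m][:,2],1)[0].round(4))
E
python3 chk.py
```

```text
clock: 4.92
ee_pos: [0.5012, -0.0566, 0.2177]
tcp_rot: [2.29, 2.079, -0.082]
contact_force: [0.2, 0.2, -1.8]
width: 0.04
grip_force: 25.0
at [ 0.5012 -0.0566  0.2177] turn [-0.     0.001 -0.   ] shift [ 0.01  -0.003  0.004] F [ 0.24  0.15 -1.79] w 0.04 t 4.9167
F [ 0.08  0.12 -2.3 ] P [ 0.5013 -0.0564  0.2178] [0.     0.0002 0.    ]
beam slope n 94 -0.0833
```

```bash
cat > rt.py <<'E'
from h import *
c=capture("wrist"); W=cloud(c); s=read_state(); p=np.array(s["ee_pos"]); a=-Ro.from_rotvec(s["tcp_rot"]).as_matrix()[:,2]  # up axis
h=(W-p)@a; m=(abs(h-.0213)<.003); m[:230]=0; m[318:]=0; m[:,:281]=0; m[:,368:]=0
m=cv2.morphologyEx(m.astype(np.uint8),cv2.MORPH_OPEN,np.ones((5,5)))
zt=np.median(h[m>0]); z=float((p+a*zt)[2]); ctr,sz=disc(c,m,z); T=np.array([*ctr,z]); B=T-.03*a
tip=np.array([.5001,-.0553,.1932]); d=tip-B; R=Ro.from_rotvec(s["tcp_rot"]).as_matrix()
print("h",zt.round(4),"size",sz.round(4),"top",T.round(4),"bottom",B.round(4),"tcp",p.round(4)); print("tip in tool axes rel. bottom (mm)",(R.T@d*1000).round(2))
E
python3 rt.py
```

```text
h 0.0212 size [0.0392 0.0416] top [ 0.5005 -0.0534  0.239 ] bottom [ 0.5003 -0.0555  0.209 ] tcp [ 0.5014 -0.0558  0.2178]
tip in tool axes rel. bottom (mm) [ 1.33 -0.26 15.79]
```

```bash
python3 -m handwheel '[[0,0,0,0.009,-0.002,0,0.7],[0,0,0,0.009,-0.002,0.03,0.7],[0,0,0,0.009,-0.002,0.06,0.7],[0,0,0,0.009,-0.002,0.08,0.7],[0,0,0,0.009,-0.002,0.09,0.7],[0,0,0,0.009,-0.002,0.1,0.7],[0,0,0,0.009,-0.002,0.11,0.7],[0,0,0,0.009,-0.002,0.12,0.7],[0,0,0,0.009,-0.002,0.13,0.7],[0,0,0,0.009,-0.002,0.14,0.7],[0,0,0,0.009,-0.002,0.14,0.7],[0,0,0,0.009,-0.002,0.14,0.7]]'
python3 chk.py; python3 - <<'E'
from h import *
c=capture("scene"); cv2.imwrite("pics/s2.png",cv2.resize(c["image"][130:270,230:380],None,fx=4,fy=4,interpolation=cv2.INTER_CUBIC))
E
```

```text
clock: 6.22
ee_pos: [0.5011, -0.0552, 0.1968]
tcp_rot: [2.289, 2.081, -0.081]
contact_force: [0.6, -0.0, -3.2]
width: 0.0398
grip_force: 25.0
at [ 0.5011 -0.0552  0.1968] turn [-0.     0.     0.001] shift [-0.009 -0.001 -0.134] F [ 0.61 -0.   -3.17] w 0.0398 t 6.2167
F [ 0.61  0.6  -2.06] P [ 0.5012 -0.0553  0.197 ] [0. 0. 0.]
beam slope n 84 -0.0758
```

View pics/s2.png

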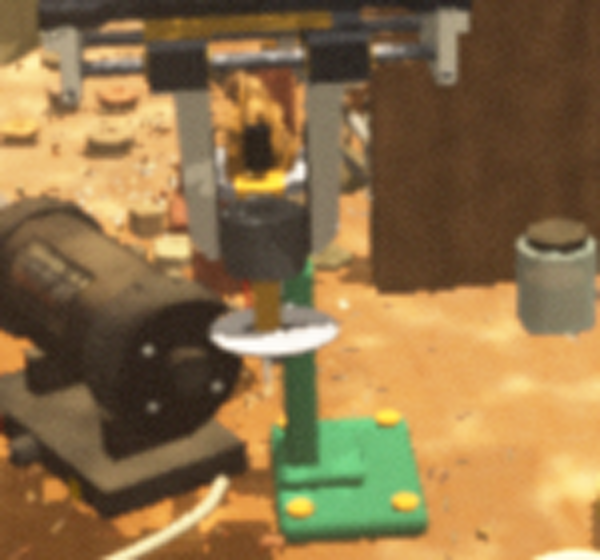

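The ring hangs centred round the spindle, the beam is still at its stone-side stop and no extra load shows, so it looks threaded. I'll keep lowering in steps.

```bash
python3 -m handwheel '[[0,0,0,0,0,0.015,0.7],[0,0,0,0,0,0.03,0.7],[0,0,0,0,0,0.045,0.7],[0,0,0,0,0,0.06,0.7],[0,0,0,0,0,0.07,0.7],[0,0,0,0,0,0.08,0.7],[0,0,0,0,0,0.08,0.7],[0,0,0,0,0,0.08,0.7]]'
cat > pz.py <<'E'
from h import *
F=[]
for i in range(3): capture("wrist"); F.append(read_state()["contact_force"])
c=capture("scene"); W=cloud(c); hsv=cv2.cvtColor(c["image"],cv2.COLOR_BGR2HSV)
m=(hsv[...,1]<70)&(hsv[...,2]>110)&(np.hypot(W[...,0]-.503,W[...,1]+.058)<.033)&(W[...,2]<.168)&(W[...,2]>.12)
print("F",np.mean(F,0).round(2),"pan z",m.sum(),np.median(W[m][:,2]).round(4))
E
python3 pz.py
```

```text
clock: 7.18
ee_pos: [0.501, -0.0561, 0.1847]
tcp_rot: [2.289, 2.081, -0.081]
contact_force: [0.7, 0.5, -2.8]
width: 0.0398
grip_force: 25.0
F [ 0.02 -0.21 -2.22] pan z 254 0.1597
```

```bash
python3 -m handwheel '[[0,0,0,0,0,0.015,0.7],[0,0,0,0,0,0.03,0.7],[0,0,0,0,0,0.045,0.7],[0,0,0,0,0,0.06,0.7],[0,0,0,0,0,0.075,0.7],[0,0,0,0,0,0.09,0.7],[0,0,0,0,0,0.1,0.7],[0,0,0,0,0,0.107,0.7],[0,0,0,0,0,0.107,0.7],[0,0,0,0,0,0.107,0.7]]'; python3 pz.py
```

```text
clock: 8.22
ee_pos: [0.501, -0.0572, 0.1689]
tcp_rot: [2.289, 2.081, -0.081]
contact_force: [0.1, -0.3, -2.0]
width: 0.0398
grip_force: 25.0
F [ 0.47  0.29 -2.24] pan z 180 0.1601
```

```bash
python3 -m handwheel '[[0,0,0,0,0,0.004,0.7],[0,0,0,0,0,0.008,0.7],[0,0,0,0,0,0.012,0.7],[0,0,0,0,0,0.016,0.7],[0,0,0,0,0,0.016,0.7],[0,0,0,0,0,0.016,0.7]]'; python3 pz.py; python3 rt.py
```

```text
clock: 8.92
ee_pos: [0.501, -0.0574, 0.1667]
tcp_rot: [2.289, 2.081, -0.081]
contact_force: [0.1, 0.6, 0.4]
width: 0.0397
grip_force: 25.0
F [-1.28  0.38  0.05] pan z 166 0.1598
h 0.0213 size [0.039  0.0415] top [ 0.5001 -0.055   0.1878] bottom [ 0.4999 -0.0571  0.1579] tcp [ 0.501  -0.0574  0.1666]
tip in tool axes rel. bottom (mm) [ -0.72   0.05 -35.34]
```

The force rose by the ring's weight with the ring's underside at pan height, so it is seated. I'll release it and lift off.

```bash
python3 -m handwheel '[[0,0,0,0,0,0,0.3],[0,0,0,0,0,0,0.3],[0,0,0,0,0,0,0.3],[0,0,0,0,0,0,0.3],[0,0,0,0,0,0,0.3],[0,0,0,0,0,0,0.3],[0,0,0,0,0,-0.1,0.3],[0,0,0,0,0,-0.3,0.3],[0,0,0,0,0,-0.5,0.3],[0,0,0,0,0,-0.7,0.3],[0,0,0,-0.3,0,-0.8,0.3],[0,0,0,-0.45,0,-0.8,0.3],[0,0,0,-0.45,0,-0.8,0.3],[0,0,0,-0.45,0,-0.8,0.3]]'
python3 - <<'E'
from h import *
c=capture("wrist"); cv2.imwrite("pics/w3.png",c["image"]); np.savez("w3.npz",**c)
W=cloud(c); u=cv2.cvtColor(c["image"],cv2.COLOR_BGR2HSV); Z=W[...,2]
g=(np.hypot(W[...,0]-.503,W[...,1]+.057)<.04)
m=g&(Z>.183)&(u[...,2]<110)&(Z<.1925)
print("ring top",m.sum(),np.median(Z[m]).round(4),disc(c,m,float(np.median(Z[m]))))
m=g&(Z>.15)&(Z<.166)&(u[...,1]<60)&(u[...,2]>110); print("pan",m.sum(),np.median(Z[m]).round(4),disc(c,m,.1584))
k=(u[...,2]<90)&(Z>.193)&(Z<.21)&(abs(W[...,0]-.52)<.025)&(W[...,1]>0)&(W[...,1]<.14)
print("knob",k.sum(), np.median(W[k],0).round(4) if k.any() else "", disc(c,k,.198) if k.sum()>30 else "")
plan([.5,0,.2],Rt(YAW))
E
```

```text
clock: 10.33
ee_pos: [0.4954, -0.1171, 0.2913]
tcp_rot: [2.291, 2.078, -0.08]
contact_force: [0.3, 0.2, -0.1]
width: 0.0652
grip_force: 0.0
ring top 1903 0.1883 (array([ 0.49987397, -0.05576317]), array([0.03893128, 0.03949844]))
pan 2209 0.1581 (array([ 0.50287808, -0.05750685]), array([0.06029686, 0.06097763]))
knob 0  
at [ 0.4952 -0.1161  0.2906] turn [-0.     0.047 -0.   ] shift [ 0.814 -0.043  0.549] F [-0.01 -1.24 -0.5 ] w 0.0652 t 10.3833
```

View pics/w3.png

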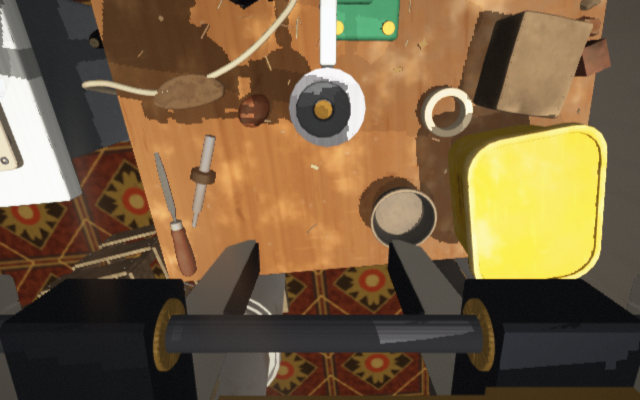

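The ring lies flat round the spindle at (323,107), its top 30 mm above the pan, and is let go. Next I'll check the knob, the stone's near edge and the lamp clearance.

```bash
python3 - <<'E'
from h import *
c=dict(np.load("w3.npz")); s=read_state(); R=cv2.Rodrigues(c["rvec"])[0]; C=-R.T@c["tvec"].ravel(); Rt0=Ro.from_rotvec(s["tcp_rot"]).as_matrix()
print("cam in tool",(Rt0.T@(C-s["ee_pos"])).round(3),"axis",(Rt0.T@R[2]).round(2),"q",np.round(s["q"],2))
Ws=[]
for n in("top","scene"):
    c=capture(n); W=cloud(c); Ws.append(W.reshape(-1,3)); Z=W[...,2]; h=cv2.cvtColor(c["image"],cv2.COLOR_BGR2HSV)
    k=(h[...,2]<80)&(Z>.180)&(Z<.21)&(abs(W[...,0]-.52)<.02)&(W[...,1]>.08)&(W[...,1]<.14)
    print(n,"knob",k.sum(),np.percentile(W[k],[3,50,97],axis=0).round(4).tolist())
    t=k&(Z>.196)
    if t.sum()>8: print(disc(c,t,.199))
    y=(h[...,0]>18)&(h[...,0]<32)&(h[...,1]>170)&(h[...,2]>120)&(Z>.165)&(Z<.195)&(abs(W[...,0]-.52)<.025)&(W[...,1]>.08)&(W[...,1]<.14)
    print("brass",y.sum(),np.percentile(W[y],[3,50,97],axis=0).round(4).tolist() if y.any() else "")
Q=np.concatenate(Ws); Q=Q[np.isfinite(Q).all(1)]
st=Q[(Q[:,2]>.172)&(Q[:,2]<.22)&(Q[:,1]>.13)&(Q[:,1]<.24)&(Q[:,0]>.48)&(Q[:,0]<.57)]; print("stone>172 y p1,p5",np.percentile(st,[1,5],axis=0).round(3)[:,1])
L=Q[(Q[:,2]>.22)&(Q[:,2]<.6)&(Q[:,0]>.36)&(Q[:,0]<.6)&(Q[:,1]>.05)&(Q[:,1]<.26)]
for y0 in np.arange(.06,.26,.02):
    l=L[abs(L[:,1]-y0)<.01]
    if len(l): print("lamp y %.2f"%y0,len(l),"xmax",np.percentile(l[:,0],99).round(3),"z",np.percentile(l[:,2],[1,99]).round(3))
E
```

```text
cam in tool [ 0.076 -0.001 -0.166] axis [-0.28 -0.    0.96] q [-0.28 -0.14  1.63 -0.07  1.64 -0.19]
top knob 37 [[0.5142, 0.0977, 0.1823], [0.5184, 0.1031, 0.2], [0.5251, 0.1099, 0.2033]]
(array([0.52039072, 0.10475474]), array([0.01204205, 0.01384102]))
brass 55 [[0.5082, 0.0912, 0.1675], [0.514, 0.098, 0.1714], [0.531, 0.1142, 0.179]]
scene knob 63 [[0.5124, 0.0976, 0.1807], [0.5185, 0.1011, 0.19], [0.5251, 0.1053, 0.2008]]
(array([0.51963545, 0.1010397 ]), array([0.01296898, 0.01589317]))
brass 39 [[0.5078, 0.0922, 0.1679], [0.52, 0.1001, 0.1704], [0.5306, 0.1159, 0.173]]
stone>172 y p1,p5 [0.156 0.16 ]
lamp y 0.16 244 xmax 0.415 z [0.279 0.348]
lamp y 0.18 960 xmax 0.432 z [0.247 0.376]
lamp y 0.20 992 xmax 0.441 z [0.227 0.394]
lamp y 0.22 837 xmax 0.444 z [0.229 0.402]
lamp y 0.24 637 xmax 0.426 z [0.226 0.406]
```

```bash
python3 -c "
from h import *
plan([.512,.02,.29],Rt(np.deg2rad(15),-.07))"
```

```text
at [ 0.4951 -0.1152  0.2901] turn [-0.001 -0.    -0.238] shift [ 0.906  0.027 -0.063] F [-0.09  0.44 -0.41] w 0.0651 t 10.4833
```

```bash
python3 -m handwheel '[[0,0,-0.238,0.25,0.027,-0.063,0.55],[0,0,-0.238,0.5,0.027,-0.063,0.55],[0,0,-0.238,0.75,0.027,-0.063,0.55],[0,0,-0.238,0.9,0.027,-0.063,0.55],[0,0,-0.238,0.906,0.027,-0.063,0.55],[0,0,-0.238,0.906,0.027,-0.063,0.55],[0,0,-0.238,0.906,0.027,-0.063,0.55]]'
python3 - <<'E'
from h import *
c=capture("wrist"); W=cloud(c); Z=W[...,2]; h=cv2.cvtColor(c["image"],cv2.COLOR_BGR2HSV); cv2.imwrite("pics/w4.png",c["image"])
k=(h[...,2]<80)&(Z>.194)&(Z<.206)&(np.hypot(W[...,0]-.52,W[...,1]-.104)<.02)
v,u=np.where(k); print("knob",k.sum(),u.mean(),v.mean(),np.median(W[k],0).round(4)); z=float(np.median(Z[k])); print(disc(c,k,z))
ctr,_=disc(c,k,z)
plan([*ctr,.225],Rt(np.deg2rad(15),-.07))
E
```

```text
clock: 11.07
ee_pos: [0.5121, 0.0195, 0.2904]
tcp_rot: [1.887, 2.463, -0.094]
contact_force: [0.8, -0.4, -0.0]
width: 0.0419
grip_force: 0.0
knob 433 373.4157043879908 80.48498845265588 [0.5194 0.1069 0.1992]
(array([0.51938877, 0.10694103]), array([0.01478611, 0.01555718]))
at [0.5121 0.0189 0.2905] turn [-0.  0.  0.] shift [0.582 0.209 0.394] F [-0.19 -0.28 -0.67] w 0.0416 t 11.1167
```

View pics/w4.png

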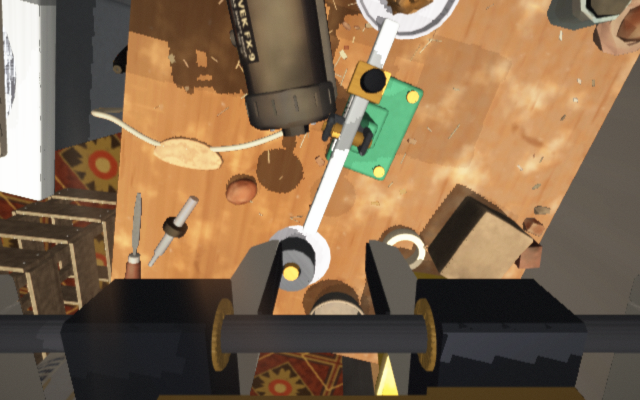

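The knob is at (373,80), at (0.5194, 0.1069, 0.199), diameter 15 mm as expected. I'll descend along its axis and pinch lightly.

```bash
python3 -m handwheel '[[0,0,0,0.25,0.1,0.1,0.55],[0,0,0,0.5,0.2,0.2,0.55],[0,0,0,0.594,0.212,0.3,0.55],[0,0,0,0.594,0.212,0.35,0.55],[0,0,0,0.594,0.212,0.45,0.55],[0,0,0,0.594,0.212,0.55,0.55],[0,0,0,0.594,0.212,0.65,0.55],[0,0,0,0.594,0.212,0.695,0.55],[0,0,0,0.594,0.212,0.695,0.55],[0,0,0,0.594,0.212,0.695,0.55]]'
python3 -c "
from h import *
plan([.5193,.1055,.179],Rt(np.deg2rad(15),-.07))"
```

```text
clock: 11.95
ee_pos: [0.5193, 0.1049, 0.1805]
tcp_rot: [1.89, 2.46, -0.093]
contact_force: [-0.5, -0.3, 0.5]
width: 0.0419
grip_force: 0.0
at [0.5193 0.1049 0.1805] turn [-0.     0.    -0.001] shift [0.005 0.001 0.009] F [-0.45 -0.26  0.47] w 0.0419 t 11.95
```

```bash
python3 -m handwheel '[[0,0,0,0,0,0.005,0.9],[0,0,0,0,0,0.005,0.9],[0,0,0,0,0,0.005,0.9],[0,0,0,0,0,0.005,0.9],[0,0,0,0,0,0.005,0.9],[0,0,0,0,0,0.005,0.9],[0,0,0,0,0,0.005,0.9]]' 8
python3 -m handwheel '[[0,0,0,-0.026,-0.01,0,0.9],[0,0,0,-0.052,-0.02,0,0.9],[0,0,0,-0.079,-0.029,0,0.9],[0,0,0,-0.105,-0.039,0,0.9],[0,0,0,-0.131,-0.049,0,0.9],[0,0,0,-0.157,-0.059,0,0.9],[0,0,0,-0.183,-0.069,0,0.9],[0,0,0,-0.21,-0.078,0,0.9],[0,0,0,-0.236,-0.088,0,0.9],[0,0,0,-0.262,-0.098,0,0.9],[0,0,0,-0.262,-0.098,0,0.9],[0,0,0,-0.262,-0.098,0,0.9]]'
```

```text
clock: 12.53
ee_pos: [0.5207, 0.106, 0.1803]
tcp_rot: [1.887, 2.46, -0.089]
contact_force: [6.3, 0.9, -1.1]
width: 0.0155
grip_force: 8.0
clock: 13.53
ee_pos: [0.5165, 0.0642, 0.1831]
tcp_rot: [1.888, 2.46, -0.089]
contact_force: [5.8, 0.9, -0.1]
width: 0.0159
grip_force: 8.0
```

```bash
python3 -m handwheel '[[0,0,0,0,0,0,0.6],[0,0,0,0,0,0,0.6],[0,0,0,0,0,0,0.6],[0,0,0,0,0,-0.05,0.6],[0,0,0,0,0,-0.15,0.6],[0,0,0,0,0,-0.2,0.6],[0,0,0,0,0,-0.2,0.6],[0,0,0,0,0,-0.2,0.6],[0,0,0,0,0,-0.2,0.6],[0,0,0,0,0,-0.2,0.6],[0,0,0,0,0,-0.2,0.6],[0,0,0,0,0,-0.2,0.6],[0,0,0,0,0,-0.2,0.6],[0,0,0,0,0,-0.2,0.6],[0,0,0,0,0,-0.2,0.6],[0,0,0,0,0,-0.2,0.6],[0,0,0,0,0,-0.2,0.6]]'
cat > tilt.py <<'E'
from h import *
for n in ("top","scene","scene"):
    c=capture(n); W=cloud(c); Z=W[...,2]; h=cv2.cvtColor(c["image"],cv2.COLOR_BGR2HSV)
    m=(np.hypot(W[...,0]-.500,W[...,1]+.057)<.022)&(h[...,2]<110)&(Z>.165)&(Z<.195)
    q=np.percentile(Z[m],[50,85]) if m.any() else [0,0]
    p=(np.hypot(W[...,0]-.503,W[...,1]+.058)<.033)&(h[...,1]<70)&(h[...,2]>110)&(Z>.138)&(Z<.168)
    # points on pan/ring: white rim
    print(n,"ring top",m.sum(),np.round(q,4),"tilt",round((.180-q[1])/.12,3),"pan",p.sum(),np.median(Z[p]).round(4),"tilt",((.150-np.median(Z[p]))/.12).round(3))
E
python3 tilt.py
```

```text
clock: 14.95
ee_pos: [0.5154, 0.0664, 0.2123]
tcp_rot: [1.889, 2.462, -0.093]
contact_force: [0.6, 0.2, -0.3]
width: 0.0372
grip_force: 0.0
top ring top 14 [0.1714 0.1746] tilt 0.045 pan 249 0.1504 tilt -0.003
scene ring top 138 [0.1717 0.1766] tilt 0.029 pan 201 0.1499 tilt 0.001
scene ring top 135 [0.1718 0.1767] tilt 0.028 pan 204 0.1498 tilt 0.002
```

```bash
python3 -m handwheel '[[0,0,0,0,0,-0.2,0.6],[0,0,0,-0.2,0,-0.45,0.6],[0,0,0,-0.45,0,-0.6,0.6],[0,0,0,-0.6,-0.1,-0.6,0.6],[0,0,0,-0.6,-0.2,-0.6,0.6],[0,0,0,-0.6,-0.2,-0.6,0.6],[0,0,0,-0.6,-0.2,-0.6,0.6]]'
cat > wt.py <<'E'
from h import *
c=capture("wrist"); cv2.imwrite("m.png",c["image"]); W=cloud(c); Z=W[...,2]; h=cv2.cvtColor(c["image"],cv2.COLOR_BGR2HSV)
D=W[...,:2]-[.5144,.0623]; by=D@[.0958,.9954]; bx=D@[.9954,-.0958]
w=(h[...,1]<60)&(h[...,2]>100)
m=w&(abs(bx)<.005)&(by>-.088)&(by<.09)&(abs(Z-.167)<.012)
f=np.polyfit(by[m],Z[m],1); print("beam",m.sum(),by[m].min().round(3),by[m].max().round(3),"tilt",f[0].round(4),"z0",f[1].round(4))
p=w&(np.hypot(bx,by+.12)<.032)&(abs(Z-.15)<.012)
if p.sum(): print("pan",p.sum(),np.median(Z[p]).round(4),"tilt",((.150-np.median(Z[p]))/.12).round(4))
k=(h[...,2]<80)&(abs(Z-.2025)<.006)&(abs(bx)<.012)&(abs(by)<.07)
if k.sum()>60:
    z=float(np.median(Z[k])); ctr,sz=disc(c,k,z); d=ctr-[.5144,.0623]; print("knob",ctr.round(4),sz.round(4),z,"by",(d@[.0958,.9954]).round(4))
print(read_state()["clock"])
E
python3 wt.py
```

```text
clock: 15.68
ee_pos: [0.5103, -0.022, 0.3089]
tcp_rot: [1.89, 2.46, -0.092]
contact_force: [0.0, 0.3, 0.3]
width: 0.0371
grip_force: 0.0
beam 2019 -0.088 0.063 tilt 0.0058 z0 0.1668
pan 1167 0.1491 tilt 0.0079
knob [0.5148 0.0638] [0.0147 0.0147] 0.20235811373807466 by 0.0015
15.7333
```

The beam floats at about +0.006 rad. I'll confirm it is at rest and check the ring and stone.

```bash
python3 -m handwheel '[[0,0,0,0,0,-0.1,0.6],[0,0,0,0,0,-0.1,0.6],[0,0,0,0,0,-0.1,0.6],[0,0,0,0,0,-0.1,0.6],[0,0,0,0,0,-0.1,0.6],[0,0,0,0,0,-0.1,0.6],[0,0,0,0,0,-0.1,0.6],[0,0,0,0,0,-0.1,0.6],[0,0,0,0,0,-0.1,0.6],[0,0,0,0,0,-0.1,0.6],[0,0,0,0,0,-0.1,0.6],[0,0,0,0,0,-0.1,0.6]]' >/dev/null; python3 wt.py; python3 -c "
from h import *
c=capture('wrist');W=cloud(c);Z=W[...,2];h=cv2.cvtColor(c['image'],cv2.COLOR_BGR2HSV)
m=(np.hypot(W[...,0]-.5,W[...,1]+.058)<.022)&(h[...,2]<110)&(Z>.174)&(Z<.186);print('ring top',m.sum(),np.median(Z[m]).round(4),np.median(W[m],0).round(4))
c=capture('top');cv2.imwrite('pics/end.png',cv2.resize(c['image'][150:280,190:440],None,fx=3,fy=3))"
```

```text
beam 1901 -0.088 0.067 tilt 0.0056 z0 0.1667
pan 1084 0.149 tilt 0.0081
knob [0.5148 0.0638] [0.0144 0.0149] 0.20245317856964196 by 0.0016
16.7833
ring top 122 0.1773 [ 0.4972 -0.0424  0.1773]
```

View pics/end.png

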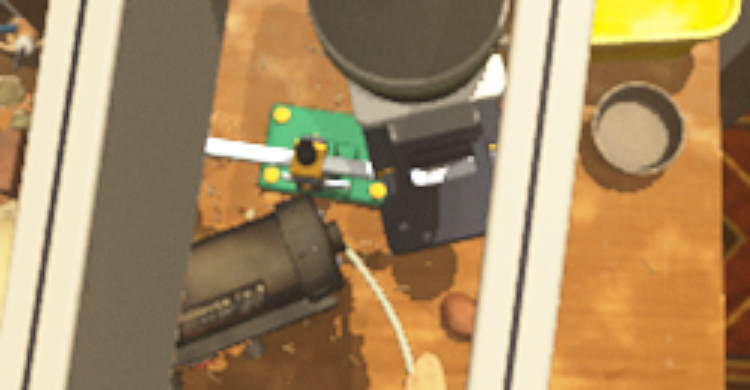

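The final top view shows the knob over the pivot at crop (310,150), with the bowl and pebble where they were. The arm hides the pan, tray and tape roll in this view. The tilt reads 0.006 rad, unchanged over a second, so I'm handing in.

```bash
python3 -c "
from rig import job_done
print(job_done())"
```

```text
the job is handed in; nothing more can be done
None
```

The job is handed in after about 17 s on the robot clock: the ring weight sits flat round the spindle and is let go, and the beam floats at about +0.006 rad with both ends free; the stone was never approached, though the arm hid its tray in the last picture.

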